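# Ring the service bell and present the marked spice jar on the carousel

## Task

Call a colleague to fetch a spice: first ring the service bell by pressing its plunger right down to the stop and letting it come up again, then gently turn the spice carousel until the jar with the yellow cap stands at the white pointer of the base. Finish with the carousel gripped and held still there: do not let go of it, and leave the other things on the worktop where they are.

Things in the scene. Friction and masses are not known exactly. Their poses are not given: they have to be found in the camera images.
- plunger_top (a point): Top centre of the brass plunger of the service bell (steel dome on a black foot 90 mm across, fixed to the worktop, to the left or to the right of the carousel). The round brass head is 24 mm across; its top stands 70 mm above the worktop at rest and goes straight down.
- bell_plunger (a joint): Travel of the bell plunger in m: 0 at rest, 0.008 at its stop. It is sprung: 1.6 N starts it, 5 N holds it at the stop; it comes back up by itself.
- carousel_base: Dark round base of the spice carousel, 232 mm across, 10 mm high, fixed to the worktop. Origin: centre of its underside, on the vertical axis of the turntable. Its own -x axis points (roughly towards the robot) along the white pointer tab that sticks out of its edge to 157 mm from the axis.
- carousel (a joint): Turn of the wooden turntable (220 mm across) on its base, in rad, anticlockwise from above positive; 0 when the marked jar is exactly at the white pointer. It starts between 0.7 and 2.0, turns freely both ways without end stops, with light friction (0.04 N m), and stays where it is left.
- marked_cap (a point): Centre of the yellow cap of the marked jar, on the jar's axis, 121 mm above the worktop. The cap is a plain cylinder 47 mm across, from 109 to 132.5 mm above the worktop. Four equal spice jars (45 mm across, the others red-capped, tops 130 mm above the worktop) are fixed on the turntable at quarter turns, their axes 80 mm from its axis; a steel post 91 mm tall stands in the middle.
- front_spot (a point): Fixed point where the centre of the yellow cap belongs: straight inward from the white pointer, 80 mm from the turntable's axis, 121 mm above the worktop.
- honey_jar: Bystander, loose: honey jar with red lid, 65 mm across, 100 mm tall. Origin: centre of its underside.
- espresso_cup: Bystander, loose: white espresso cup with green pattern, 62x89x52 mm. Origin: centre of its underside.
- mug_a: Bystander, loose: green mug, 86x125x96 mm. Origin: centre of its underside.
- milk_carton: Bystander, loose: white and blue milk carton, 67x97x110 mm. Origin: centre of its underside.
- bottle_01: Bystander, loose: dark wine bottle, 75 mm across, 322 mm tall. Origin: centre of its underside.
- bottle_07: Bystander, loose: pale wine bottle, 75 mm across, 305 mm tall. Origin: centre of its underside.
- tin_a: Bystander, loose: fruit tin, 75 mm across, 58 mm tall. Origin: centre of its underside.

How it is judged (in metres and radians):
On the way:
1. the bell plunger is pressed down to its stop while the yellow-capped jar is still away from the pointer (value of joint bell_plunger above 0.0065 m and horizontal distance between marked_cap and front_spot above 0.03 m), for 0.05 s.
At the end, for the whole second after the job is handed in: The bell plunger is up again; the yellow cap's centre is within 10 mm (horizontally) of the front spot at the white pointer; the turntable is still (under 0.1 rad/s) and the fingers are holding it or a jar on it with more than 2 N (horizontal distance between marked_cap and front_spot below 0.01 m and velocity of joint carousel between -0.1 and 0.1 rad/s and contact force between the fingers and carousel above 2 N and value of joint bell_plunger below 0.002 m); the arm keeps its last pose, push and grip.
It fails at once if the carousel is spun fast (over 2.5 rad/s) (velocity of joint carousel above 2.5 rad/s or velocity of joint carousel below -2.5 rad/s).
It fails at once if a bystander is shifted by more than 30 mm or knocked over (distance of any of honey_jar, espresso_cup, mug_a, milk_carton, bottle_01, bottle_07, tin_a from where it was at the start of the episode above 0.03 m or angle between any of honey_jar, espresso_cup, mug_a, milk_carton, bottle_01, bottle_07, tin_a's own z axis and vertical above 0.5 rad).
It also fails if it takes over 51 s, if anything falls off the work surface, if the arm or the gripper's body presses on something with over 40 N, if the wrist force passes 120 N, or if a joint passes its speed limit or range.

## Robot

A 6-joint arm with a two-finger parallel gripper is mounted at the origin on a cart in front of the work surface, level with it; the furniture and walls round the work are solid. World frame = base frame: x ahead of the robot, y to its left, z up, the work surface at z = 0. Lengths are in mm, angles in rad, forces in N, time in s.
With the tool pointing down it reaches from about 350 to 1000 mm from the base axis. Payload 7.1 kg.
Tool frame: the origin (TCP) lies midway between the tips of the shut fingers; the grasp point (between the pads) lies env.pinch_z behind it (env.pinch_z is the distance from the TCP to the grasp point, in mm); z points along the fingers, y is the line along which they close (so a half turn about z gives the same grasp; the last joint's range is limited). The gripper opens to 85 mm and grips with 20 to 120 N. Pads are 22 mm wide; open, the fingers measure 114 mm over their backs; the gripper's body (76 mm by 85 mm) begins 54 mm behind the grasp point. The pads swing forward as they close: fully open they stand 13 mm farther back than shut.
Start: joints at [1.315, 0.423, 1.63, -0, 1.089, -0.019], TCP at [146.589, 607.549, 231.319] pointing down, gripper open.
Joint ranges: [-3, 3], [-0.9, 2.11], [0.09, 2.58], [-1.31, 4.45], [0.11, 2.69], [-2.54, 2.54]. Speed limits (rad/s): [2.39, 2.39, 3.01, 3.14, 3.14, 3.14].

## Interface

Orientations are given as a 3x3 rotation matrix whose columns are the frame's x, y, z axes.
In Python, from workcell import env gives the robot as it stands. Calls block until the motion is done:
- env.movep(position, orientation): joint-space move of the TCP to a pose.
- env.move_l(position, rot=None, vel=150): straight line of the TCP; rot=None keeps the orientation; vel is the mean speed in mm/s.
- env.goto_joints(angles): joint-space move.
- env.open() and env.close_gripper(effort=None): open the fingers fully, or close them until they stop; effort is the grip in N (None keeps the last).
- env.sleep(seconds).
- env.solve_ik(position, orientation): joint angles nearest the present ones, or None.
- env.camera(name): name is "scene" or "side" or "wrist"; returns a dict with "frame" (384x512x3 uint8, blue, green, red), "depth" (384x512 float32, mm along the optical axis (not along the pixel's ray), 0 where there is no reading), "fov_y" (degrees; the focal length in pixels is half the picture's height over the tangent of half this angle, whatever the lens; pixels are square), "cx", "cy" (the principal point, pixels), "R" (3x3) and "t" (3): a world point X has camera coordinates R X + t. Camera axes: x right, y down, z forward; pixel columns grow to the right and rows downward; lengths in mm; the calibration is good to about 2 mm. The wrist camera is an equidistant fisheye: a pixel r from the principal point sees the ray r / f radians off the axis. A picture is of the moment at which its call begins.
A pose or a line that the arm cannot do raises env.Unreachable and nothing moves.
- env.close_job(): hands the job in; it is judged then, once.
Readings, each from a call of its own:
- env.current_clock(): time.
- env.current_joints(): joint angles.
- env.current_dq(): joint speeds.
- env.current_tau(): joint torques, N m.
- env.current_eef_pos(): TCP position.
- env.current_eef_rot(): TCP orientation.
- env.current_contact_force(): force on the tool from outside, world axes, zero at the start.
- env.current_wrist_torque(): the same for the moment, N m.
- env.current_finger_gap(): finger opening in mm.
- env.current_finger_force(): force on a finger pad.
Only numpy, scipy, OpenCV 4.12 (cv2) and the standard library are available. Lean on these libraries where they do the work, as an engineer would, in place of code of your own. Each camera call takes 0.05 s, during which the arm holds its last target. There are 200 camera calls.

## Working session

There is one attempt and no reset: what is moved stays moved. The work goes in short steps, each a Python script; the robot and the scene stay as the last script left them, time stands still between calls to the robot, and variables do not carry over. Pictures are saved under pics/ and viewed, at most 10 in all, crops included, and the job is handed in when it is done.

```bash
mkdir -p pics
cat > h.py <<'E'
import numpy as np, cv2
from workcell import env
def shot(n):
    c=env.camera(n); c['f']=c['frame'].shape[0]/2/np.tan(np.radians(c['fov_y']/2)); return c
def ray(c,u,v):
    return np.array(c['R']).T@np.array([(u-c['cx'])/c['f'],(v-c['cy'])/c['f'],1.])
def cen(c): return -np.array(c['R']).T@np.array(c['t'])
def onplane(c,u,v,z):
    d=ray(c,u,v);o=cen(c); return o+d*(z-o[2])/d[2]
def cloud(c):
    h,w=c['depth'].shape; u,v=np.meshgrid(np.arange(w),np.arange(h)); d=c['depth']
    P=np.stack([(u-c['cx'])/c['f']*d,(v-c['cy'])/c['f']*d,d],-1)
    return (P-np.array(c['t']))@np.array(c['R'])
def down(yaw): # tool y axis at angle yaw in world
    y=np.array([np.cos(yaw),np.sin(yaw),0]);z=np.array([0,0,-1.]);return np.stack([np.cross(y,z),y,z],1)
E
python3 - <<'E'
from h import *
a=shot('scene');b=shot('side')
import pickle;pickle.dump((a,b),open('s.pkl','wb'))
for n,c in zip(('scene','side'),(a,b)):
    cv2.imwrite(f'pics/{n}.png',cv2.resize(c['frame'],(800,600),interpolation=cv2.INTER_CUBIC)); print(n,cen(c),c['f'],c['cx'],c['cy'])
print(env.pinch_z,env.current_clock(),env.current_eef_rot())
E
```

```text
scene [ -70.34589977 -965.29644216 1223.96033686] 380.6251077637214 255.3706763220817 191.8528216664215
side [ 748.55433061 -855.37746001 1396.83340935] 371.664694015315 255.09443822512358 195.91410548982014
18.700000000000003 0.1 [[-9.72089968e-01  2.34608044e-01 -4.00016629e-04]
 [ 2.34608371e-01  9.72089077e-01 -1.31874378e-03]
 [ 7.94638979e-05 -1.37578485e-03 -9.99999050e-01]]
```

View pics/scene.png

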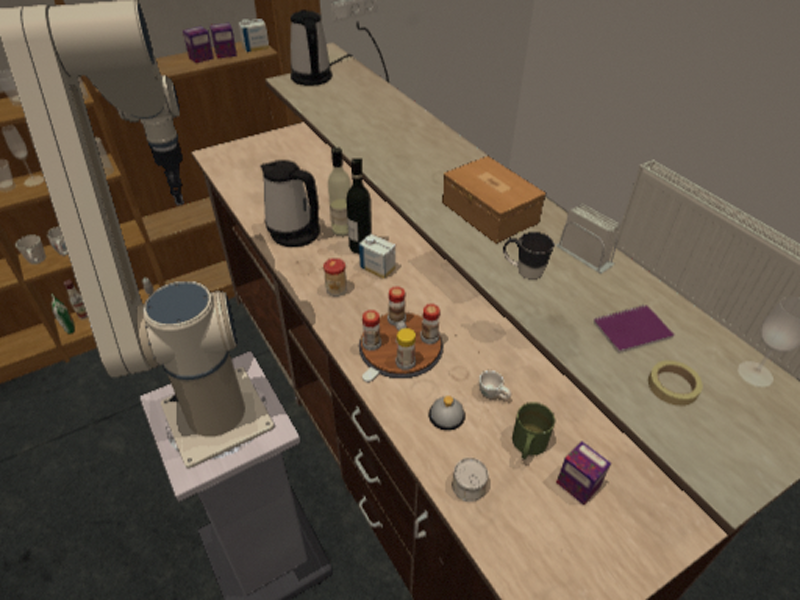

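View pics/side.png

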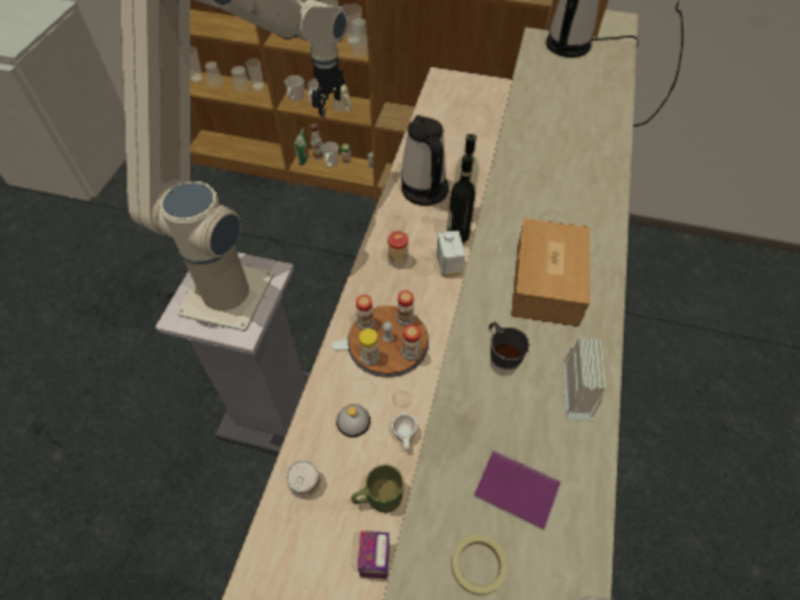

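The pictures (800x600) show the bell to the right of the carousel: plunger at scene (448,401) and side (351,412). The yellow cap is at scene (406,337) and side (369,338). The pointer tab is at scene (371,375) and side (341,346).

Run:
```python
from h import *
import pickle
a,b=pickle.load(open('s.pkl','rb'))
def blob(c,u,v,lo,hi,r=14):
    u=int(u*.64);v=int(v*.64)
    hsv=cv2.cvtColor(c['frame'],cv2.COLOR_BGR2HSV); m=cv2.inRange(hsv,lo,hi)
    k=np.zeros_like(m);k[v-r:v+r,u-r:u+r]=255;m&=k
    n,l,s,ce=cv2.connectedComponentsWithStats(m);i=1+np.argmax(s[1:,4]);return ce[i],s[i]
def tri(p,q):
    A=[];o=[]
    d1,d2=ray(a,*p),ray(b,*q);o1,o2=cen(a),cen(b)
    s=np.linalg.lstsq(np.stack([d1,-d2],1),o2-o1,rcond=None)[0]
    x,y=o1+s[0]*d1,o2+s[1]*d2; return (x+y)/2,np.linalg.norm(x-y)
for nm,pu,qu,lo,hi,z in [('cap',(406,338),(369,338),(22,130,80),(35,255,255),121),('plunger',(448,401),(351,412),(12,110,100),(30,255,255),66),('tab',(371,375),(341,346),(0,0,170),(180,45,255),8)]:
    p,s1=blob(a,*pu,lo,hi);q,s2=blob(b,*qu,lo,hi)
    print(nm,p,s1,q,s2,tri(p,q),onplane(a,*p,z),onplane(b,*q,z))
# red caps
for c in(a,b):
    hsv=cv2.cvtColor(c['frame'],cv2.COLOR_BGR2HSV); m=cv2.inRange(hsv,(0,170,90),(9,255,255))|cv2.inRange(hsv,(172,170,90),(180,255,255))
    n,l,s,ce=cv2.connectedComponentsWithStats(m)
    for i in range(1,n):
        if s[i,4]>25 and 190<ce[i][1]<235 and 200<ce[i][0]<300: print('red',ce[i],s[i],onplane(c,*ce[i],121))
    # base: dark rim+wood disc via depth: points with z 15..35
    P=cloud(c)
    cols=[P[int(v*.64),int(u*.64)] for u,v in ([(448,401),(406,345)] if c is a else [(351,412),(369,338)])]
    print(np.round(cols))
```

```text
cap [259.36607143 215.38392857] [254 210  12  12 112] [235.26126126 215.54054054] [230 210  12  12 111] (array([ 476.03468074, -115.52585643,  129.7101659 ]), np.float64(1.227008632549904)) [ 480.40865058 -108.00130242  121.        ] [ 474.36889358 -111.13668031  121.        ]
plunger [286.4516129  255.77419355] [284 253   6   7  31] [224.88888889 262.51851852] [222 260   6   6  27] (array([ 484.38207853, -295.74046992,   70.72395894]), np.float64(1.4444761650299347)) [ 486.64806867 -292.1805803    66.        ] [ 483.65178151 -294.51561446   66.        ]
tab [236.26666667 239.17777778] [232 236  10   7  45] [217.         220.06122449] [212 217  10   7  49] (array([382.24931445, -92.54498151,  18.68423112]), np.float64(1.4088999801637196)) [386.24155463 -83.95458791   8.        ] [379.66427475 -87.42096232   8.        ]
red [275.45945946 200.78378378] [271 197  10   8  37] [579.69082458 -72.84373774 121.        ]
red [236.48780488 204.63414634] [232 200  11   9  41] [432.10644628 -10.15615681 121.        ]
[[ 482. -296.   72.]
 [ 467. -127.  119.]]
red [263.41666667 214.22222222] [258 208  11  10  36] [582.70412777 -76.47471869 121.        ]
[[ 482. -299.   70.]
 [ 480. -118.  130.]]
```

Run:
```python
from h import *
def st(t): print(t,env.current_clock(),np.round(env.current_eef_pos(),1),np.round(env.current_contact_force(),1),np.round(env.current_joints(),2))
env.move_l([146.6,607.5,430],vel=300)
env.close_gripper(20)
yaw=np.arctan2(-296,484)+np.pi/2
R=down(yaw)
print(env.solve_ik([484,-296,300],R),env.solve_ik([484,-296,300],down(yaw+np.pi)))
env.movep([484,-296,380],R); st('above')
env.move_l([484,-296,90],vel=200); st('90')
for z in (72,68,64,62,61,60):
    env.move_l([484,-296,z],vel=40); st(z)
    if env.current_contact_force()[2]>12: break
env.sleep(.2); st('held')
env.move_l([484,-296,300],vel=200)
env.open(); st('up')
# view over carousel from the robot side
env.movep([450,-65,330],down(np.arctan2(-46,-123)+np.pi)); st('car')
c=shot('wrist'); import pickle; pickle.dump(c,open('w.pkl','wb'))
cv2.imwrite('pics/w.png',cv2.resize(c['frame'],(800,600))); print(cen(c),c['f'],c['R'])
```

```text
[-5.69860329e-01  2.64973104e-01  1.69299465e+00 -4.44089210e-16
  1.18362490e+00 -1.59177303e+00] [-5.69860329e-01  2.64973104e-01  1.69299465e+00 -4.44089210e-16
  1.18362490e+00  1.54981962e+00]
above 5.0417 [ 484.4 -295.5  380. ] [-0.7  0.4 -0.1] [-0.57  0.2   1.6   0.    1.35 -1.59]
90 6.6417 [ 484.6 -296.4   91. ] [ 0.3  0.2 -0.1] [-0.57  0.54  1.84 -0.    0.76 -1.59]
72 7.2417 [ 483.9 -295.9   71.7] [-0.2  0.1  0.2] [-0.57  0.57  1.85 -0.    0.73 -1.59]
68 7.4917 [ 484.3 -296.2   68.1] [-0.3 -0.3  3.1] [-0.57  0.57  1.85  0.    0.72 -1.59]
64 7.7417 [ 484.4 -296.2   64.1] [ 0.6 -0.9  3.3] [-0.57  0.58  1.85  0.    0.71 -1.59]
62 7.9917 [ 484.3 -296.2   62.1] [ 0.8 -1.4  5.4] [-0.57  0.58  1.85  0.    0.71 -1.59]
61 8.2417 [ 484.4 -296.2   61.6] [ 0.  -0.5  8.5] [-0.57  0.59  1.85  0.    0.71 -1.59]
60 8.4917 [ 484.5 -296.3   61.3] [-0.7  1.8 16.1] [-0.57  0.59  1.85  0.    0.71 -1.59]
held 8.6917 [ 484.5 -296.2   61.3] [-1.1  1.  16.4] [-0.57  0.59  1.85  0.    0.71 -1.59]
up 10.825 [ 484. -296.  300.] [-0.4  0.1  1.1] [-0.57  0.26  1.69  0.    1.18 -1.59]
car 11.825 [450.3 -65.3 330.1] [-0.1 -0.6 -0. ] [-0.17  0.05  1.88 -0.    1.21 -0.53]
[422.92408407   8.85341373 471.34769299] 297.3186396354542 [[ 0.93609708  0.35174014  0.00106312]
 [ 0.33367016 -0.8889551   0.31372449]
 [ 0.11129456 -0.29332184 -0.94951346]]
```

View pics/w.png

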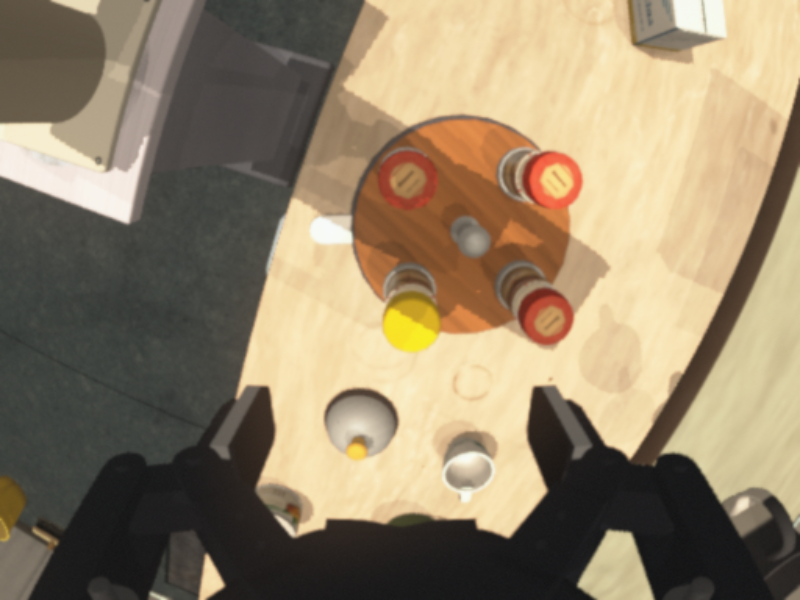

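The wrist view shows the yellow cap at (412,322), red caps at (407,179), (555,180) and (546,317), and the white tab at (332,230). Next I refine these positions.

```bash
cat >> h.py <<'E'
def fray(c,u,v):
    x,y=u-c['cx'],v-c['cy'];r=np.hypot(x,y);t=r/c['f']
    return np.array(c['R']).T@np.array([x/r*np.sin(t),y/r*np.sin(t),np.cos(t)])
def fon(c,u,v,z):
    d=fray(c,u,v);o=cen(c);return (o+d*(z-o[2])/d[2])[:2]
def pix(c,lo,hi,u,v,r=26):
    u=int(u*.64);v=int(v*.64);m=cv2.inRange(cv2.cvtColor(c['frame'],cv2.COLOR_BGR2HSV),lo,hi)
    k=np.zeros_like(m);k[v-r:v+r,u-r:u+r]=255;m&=k
    n,l,s,_=cv2.connectedComponentsWithStats(m);i=1+np.argmax(s[1:,4])
    return np.argwhere(l==i)[:,::-1].astype(float)
def topc(c,p,z): # centre of enclosing circle of the top, projected on plane z
    q=np.array([fon(c,*x,z) for x in p],np.float32);return cv2.minEnclosingCircle(q)
E
python3 - <<'E'
from h import *
import pickle; c=pickle.load(open('w.pkl','rb'))
y=topc(c,pix(c,(22,120,80),(35,255,255),412,322),132.5); print('yellow',y)
r=[topc(c,pix(c,(0,170,90),(10,255,255),*p),130) for p in((407,179),(555,180),(546,317))]; print(r)
t=pix(c,(0,0,170),(180,40,255),332,230,18)
T=np.array([fon(c,*x,8) for x in t]); 
P=np.array([y[0]]+[q[0] for q in r]); print('diag centres',(P[0]+P[2])/2,(P[1]+P[3])/2)
C=P.mean(0); print('C',C,'radii',np.linalg.norm(P-C,axis=1))
d=T.mean(0)-C; u=d/np.linalg.norm(d); print('tab',T.mean(0),len(T),'reach',np.max((T-C)@u),np.degrees(np.arctan2(*d[::-1])))
ang=np.degrees(np.arctan2(*(P-C).T[::-1])); print(ang)
# disc/wood outline centre check
m=cv2.inRange(cv2.cvtColor(c['frame'],cv2.COLOR_BGR2HSV),(5,130,60),(16,255,230))
ct=max(cv2.findContours(m,0,2)[0],key=cv2.contourArea)[:,0]; h=cv2.convexHull(ct)[:,0].astype(float)
for z in(15,20):
  q=np.array([fon(c,*x,z) for x in h],np.float32); print('wood',z,cv2.minEnclosingCircle(q))
E
```

```text
yellow ((477.4151611328125, -109.52214813232422), 25.082611083984375)
[((435.652099609375, -8.341493606567383), 22.29203224182129), ((536.283203125, 33.061546325683594), 23.027786254882812), ((577.329833984375, -67.57987213134766), 23.970508575439453)]
diag centres [506.84918213 -38.2303009 ] [506.4909668  -37.96068287]
C [506.67007446 -38.09549189] radii [77.18560213 76.99904653 77.07309178 76.56454985]
tab [383.16793977 -90.31365192] 362 reach 154.3796885871465 -157.0807849556965
[-112.27301359  157.26805451   67.40458974  -22.64943938]
wood 15 ((510.0965270996094, -39.58047866821289), 110.7632064819336)
wood 20 ((509.1413879394531, -39.04981231689453), 109.54961395263672)
```

Run:
```python
from h import *
def st(t): print(t,round(env.current_clock(),2),np.round(env.current_eef_pos(),1),np.round(env.current_contact_force(),1),round(env.current_finger_gap(),1),round(env.current_finger_force(),1),flush=True)
C=np.array([509.5,-39.5]);Z=97
pose=lambda a,z:([*(C+80*np.array([np.cos(a),np.sin(a)])),z],down(a+np.pi/2))
a0,a1=np.radians(-112.3),np.radians(-158.1)
print(env.solve_ik(*pose(a0,Z)),env.solve_ik(*pose(a1,Z)))
env.movep(*pose(a0,250)); env.move_l(pose(a0,Z)[0],vel=120); st('down')
env.close_gripper(30); env.sleep(.3); st('grip')
for a in np.linspace(a0,a1,7)[1:]:
    p,R=pose(a,Z); env.move_l(p,R,vel=40); st(round(np.degrees(a)))
env.sleep(.5); st('end')
import pickle
s=[shot(n) for n in('scene','side','wrist')]; pickle.dump(s,open('e.pkl','wb'))
a=s[0]['frame'][150:290,160:330];b=s[1]['frame'][150:290,160:330]
cv2.imwrite('pics/e.png',cv2.resize(np.hstack([a,b]),(800,330),interpolation=cv2.INTER_CUBIC))
cv2.imwrite('pics/ew.png',cv2.resize(s[2]['frame'],(800,600)))
```

```text
[-2.56796297e-01  4.44876701e-01  2.00423459e+00 -4.44089210e-16
  6.92481358e-01  1.32412127e-01] [-1.84974719e-01  3.89026400e-01  2.11347109e+00 -4.44089210e-16
  6.39095165e-01  1.00359450e+00]
down 13.97 [ 479.7 -113.6   97.6] [-0.6 -0.3 -0.7] 85.3 0.0
grip 14.72 [ 479.3 -113.6   97.5] [-2.1  0.6  6.3] 46.2 30.4
-120 15.13 [ 469.5 -109.1   97.5] [-3.1 -1.6  7.2] 46.1 30.5
-128 15.55 [ 460.3 -103.3   97.5] [-5.5 -3.8  7.6] 46.4 30.6
-135 15.97 [452.  -96.4  97.4] [-5.8 -5.   9.4] 46.1 30.7
-143 16.38 [444.7 -88.4  97.5] [-6.6 -5.9 11.1] 46.2 30.8
-150 16.8 [438.5 -79.5  97.4] [-9.4 -6.5 12.7] 46.1 31.0
-158 17.22 [433.6 -69.8  97.4] [-9.5 -6.5 14.6] 45.6 31.1
end 17.72 [433.6 -69.8  97.4] [-9.2 -7.1 15.3] 46.4 31.1
```

View pics/e.png

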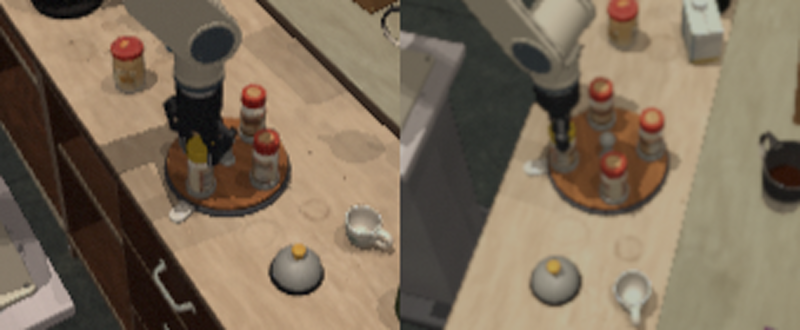

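View pics/ew.png

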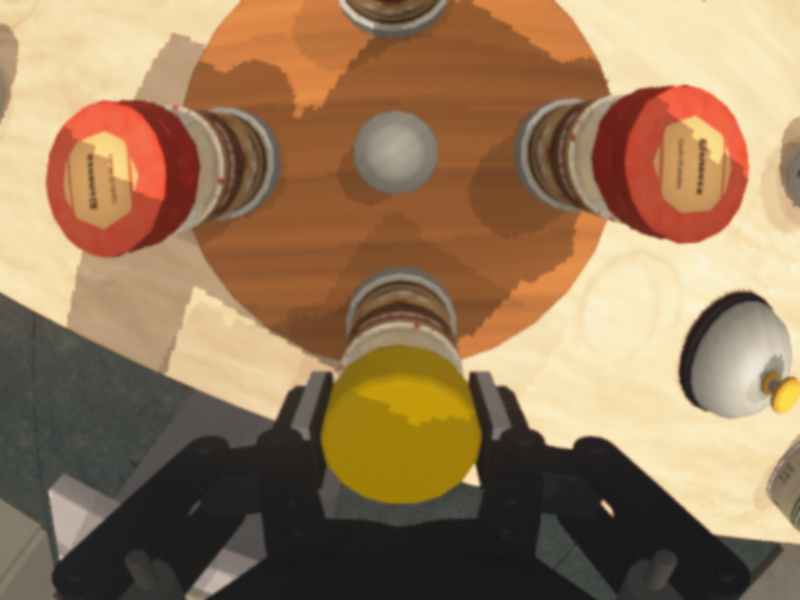

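The cap is gripped at wrist (401,425), with the red caps placed symmetrically at (108,178) and (683,163). The white tab lies beside the marked jar in both fixed views. I check the angle from the red caps once, then hand in if it agrees.

Run:
```python
from h import *
import pickle; s=pickle.load(open('e.pkl','rb'));c=s[2]
r=[topc(c,pix(c,(0,150,60),(12,255,255),*p,50),130)[0] for p in((108,178),(683,163))]
v=np.array(r[1])-np.array(r[0]);ang=np.degrees(np.arctan2(v[1],v[0])); ang=(ang-90 if ang-90>-180 else ang)
C=(np.array(r[0])+r[1])/2
print(r,np.linalg.norm(v),'mid',C,'cap dir',ang,'or',ang+180, env.current_finger_force(),env.current_contact_force())
e=min(abs((ang+158.5+90)%180-90),99); print('err deg',e)
if e<3: env.sleep(.3); print(env.close_job(),env.current_clock())
```

```text
[(479.78173828125, 29.32998275756836), (538.7724609375, -107.61934661865234)] 149.11413137628236 mid [509.27709961 -39.14468193] cap dir -156.69610977289742 or 23.303890227102585 31.122300010174513 [-9.41790156 -5.64697455 14.30493165]
err deg 1.8038902271025847
the job is handed in; nothing more can be done
the job is handed in; nothing more can be done
```

I pressed the bell plunger to its stop and released it, then turned the carousel until the yellow-capped jar stood at the white pointer, about 2° off by the last camera check (tolerance about 7°). The job was handed in with the jar still gripped at about 31 N; no verdict came back.

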